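# Heft the three pantry tins and hold up the heaviest

### The arm

A 7-joint arm with a two-finger parallel gripper is mounted at the origin on the work surface. World frame = base frame: x ahead of the robot, y to its left, z up, the work surface at z = 0. Lengths are in m, angles in rad, forces in N, time in s.
With the tool pointing down it reaches from about 0.4 to 0.85 m from the base axis. Payload 4.5 kg.
Tool frame: the origin (TCP) lies midway between the tips of the shut fingers; the grasp point (between the pads) lies 19 mm behind it (r.hold_point_z is the distance from the TCP to the grasp point, in m); z points along the fingers, y is the direction in which the jaws open and shut (so a half turn about z gives the same grasp; the last joint's range is limited). The gripper opens to 88 mm and grips with 3 to 60 N. Pads are 18 mm wide; open, the fingers measure 123 mm over their backs; the gripper's body (75 mm by 187 mm) begins 45 mm behind the grasp point.
Start: joints at [1.272, 0.689, -0.195, 1.565, 0.157, 0.902, -0.215], TCP at [0.204, -0.591, 0.239] pointing down, gripper open.
Joint ranges: [-3.01, 3.01], [-0.46, 2.08], [-1.47, 1.51], [0.13, 2.56], [-1, 4.14], [0.04, 2.09], [-2.66, 2.66]. Speed limits (rad/s): [2.57, 2.57, 3.14, 3.14, 3.14, 3.14, 3.14].

### API

Orientations are given as a unit quaternion [x, y, z, w].
In Python, from plant import r gives the robot as it stands. The module is installed in compiled form; this text tells all that it offers.
- The arm moves only by the tool move_arm, never from a script. Its arguments are lists of equal length, an entry for each row: "turn": the turn, a rotation vector about the tool's x, y, z in units of 2 pi rad (1.0 is 2 pi rad), a list of three; "dp": the shift along the tool's x, y, z in units of 2.5 cm (1.0 is 2.5 cm), a list of three; "jaw": the closure, from -1 (fully open) to 1 (shut), so that 0 is half open. In form: {"turn": [[wx, wy, wz], ...], "dp": [[x, y, z], ...], "jaw": [jaw, ...]}. A call has 1 to 10 rows; each row shifts and turns the commanded pose from where the row before left it, along the tool's axes as they then stand; what a row does not reach is not made up. A row lasts 1/12 s, in which the tool goes at most 41.7 mm and 7.16 degrees, less where a joint would pass 70% of its speed; a pose out of reach is approached as far as the arm can. A call with a number of a shift or a turn outside -1 to 1 is refused whole. A call with a gripper value outside its range is refused whole. The fingers move at their own pace and stop on an object; "newtons" is the grip in N (left out, the last holds). Time passes only in rows, so rows that do not move let the fingers close. It gives the time, the measured TCP pose, the force and the opening at its end, in the units of the state.
- r.get_state(): the state, without advancing time (a new reading comes with each control period).
- r.snapshot(name): name is "scene" or "top" or "wrist"; returns a dict with "frame" (384x512x3 uint8, blue, green, red), "mtx" (3x3 intrinsics, pixels), "k1" (the pictures are not rectified: a ray, as slopes to the right and down, at radius r is drawn at 1 + k1 r^2 times it, then the intrinsics apply), "origin" and "orientation" of the camera in the world; the wrist camera has in their place "tool_from_camera" (4x4, takes a point from camera to tool coordinates, whose origin is the TCP and whose axes are the flange's). Camera axes: x right, y up, looking along -z (the intrinsics and any distortion apply to the point x, -y, -z); pixel columns grow to the right and rows downward; lengths in m; the calibration is good to about 2 mm. A picture is of the moment at which its call begins: read the wrist's pose just before it. There is no depth.
- r.finish_job(): hands the job in, once; it reports no verdict.
The state is a dict: "clock": time; "q": joint angles; "qd": joint speeds; "joint_torque": joint torques, N m; "tool_pos": TCP position; "eef_rot": TCP orientation; "contact_force": force on the tool from outside, world axes, zero at the start; "moment": the same for the moment, N m; "opening": opening from 0.0 (shut) to 1.0 (fully open).
Only numpy, scipy, OpenCV 4.12 (cv2) and the standard library are available. Lean on these libraries where they do the work, as an engineer would, in place of code of your own. Each camera call takes 0.05 s, during which the arm holds its last target.

### The job

Three identical closed tins stand on the white cutting board and one is clearly heavier than the others. Working from the robot's left to its right, lift each tin clear of the board to feel its weight and stand it back on the board before lifting the next; then hold the heaviest one up, upright and still, well over 10 cm above the board, with the other two standing on the board, and finish while still holding it. Do not tip a tin over, and leave the pan, carton and tub alone.

Things in the scene. Friction and masses are not known exactly. Their poses are not given: they have to be found in the camera images.
- tin_left_center (a point): The tin on the robot's left (largest y): closed square metal tin, 58 x 58 mm, 60 mm tall, flat lid, upright on the board. All three look alike; a pack shut inside each sets its weight: one tin weighs 0.42 to 0.49 kg, the others 0.17 to 0.27 kg; any may be the heavy one. Point: its centre, 30 mm above its base; x, y square to its walls, z up. Bears a 60 N grip.
- tin_middle_center (a point): The middle tin: closed square metal tin, 58 x 58 mm, 60 mm tall, flat lid, upright on the board. All three look alike; a pack shut inside each sets its weight: one tin weighs 0.42 to 0.49 kg, the others 0.17 to 0.27 kg; any may be the heavy one. Point: its centre, 30 mm above its base; x, y square to its walls, z up. Bears a 60 N grip.
- tin_right_center (a point): The tin on the robot's right (smallest y): closed square metal tin, 58 x 58 mm, 60 mm tall, flat lid, upright on the board. All three look alike; a pack shut inside each sets its weight: one tin weighs 0.42 to 0.49 kg, the others 0.17 to 0.27 kg; any may be the heavy one. Point: its centre, 30 mm above its base; x, y square to its walls, z up. Bears a 60 N grip.
- board: White plastic cutting board lying fixed on the steel counter, 360 mm (its x) by 600 mm (its y), 15 mm thick; origin at the centre of its underside, so its top is 15 mm above the counter.
- pan_center (a point): Bystander: open steel food pan, 162 x 176 mm, 65 mm tall, to the left of the board; point at its centre, half-way up.
- carton_center (a point): Bystander: paper drink carton with a blue band, 70 x 70 mm, 196 mm tall with a gable top, to the right of the board; point 90 mm above its base.
- tub_center (a point): Bystander: clear food tub with a white lid, 118 x 158 mm, 68 mm tall, to the right of the board, farther out than the carton; point at its centre, half-way up.

How it is judged:
By the outcome, as a careful person would: the job done as asked, in the order asked, and still so for the second after the job is handed in, while the arm keeps its last pose, push and grip.
It also fails if it takes over 72 s, if anything falls off the work surface, if the arm or the gripper's body presses on something with over 40 N, if the wrist force passes 120 N, or if a joint passes its speed limit or range.

## Working session

There is one attempt and no reset: what is moved stays moved. The work goes in short steps, Python scripts to look and compute and a tool call to move; the robot and the scene stay as the last step left them, time stands still between calls to the robot, and variables do not carry over. Pictures are saved under pics/ and viewed, and the job is handed in when it is done.

Besides the shell and the picture viewer there is one more tool, called as name(argument=value, ...) on one line, values as JSON. move_arm: Moves the arm, as the interface text tells. Shifts and turns lie within -1 to 1; 1 stands for 2.5 cm of shift or 2 pi rad of turn. Its arguments: {"type":"object","properties":{"turn":{"type":"array","items":{"type":"array","items":{"type":"number","minimum":-1,"maximum":1}}},"dp":{"type":"array","items":{"type":"array","items":{"type":"number","minimum":-1,"maximum":1}}},"jaw":{"type":"array","items":{"type":"number"}},"newtons":{"type":"number"}},"required":["turn","dp","jaw"]}

```bash
mkdir -p pics; python3 - <<'E'
from plant import r
import cv2,numpy as np
s=r.get_state()
for k,v in s.items(): print(k,np.round(v,4))
print(r.hold_point_z)
for n in("scene","top"):
    d=r.snapshot(n); cv2.imwrite(f"pics/{n}0.png",d["frame"])
    print(n,{k:np.round(v,4).tolist() for k,v in d.items() if k!="frame"})
E
```

```text
clock 0.0
q [ 1.2718  0.69   -0.1945  1.5663  0.1573  0.9025 -0.2151]
qd [-0.0011 -0.0009  0.0019 -0.0015 -0.0001 -0.001   0.0019]
joint_torque [-3.00000e-04 -5.27574e+01 -1.26680e+00 -1.53428e+01 -5.26000e-02
  6.70000e-03  2.00000e-04]
tool_pos [ 0.2039 -0.5901  0.2379]
eef_rot [ 9.862e-01  1.657e-01 -2.000e-04 -9.000e-04]
contact_force [-0.2047 -0.0197 -0.2551]
moment [ 0.0106 -0.0076 -0.0362]
opening 1.0007
0.0187
scene {'mtx': [[490.4958, 0.0, 255.8794], [0.0, 490.4958, 194.4604], [0.0, 0.0, 1.0]], 'k1': -0.0237, 'origin': [1.2386, 0.1445, 1.3683], 'orientation': [0.1635, 0.2014, 0.7382, 0.6227]}
top {'mtx': [[409.8058, 0.0, 253.3365], [0.0, 409.8058, 192.2165], [0.0, 0.0, 1.0]], 'k1': -0.1124, 'origin': [0.4139, -0.0061, 1.6429], 'orientation': [-0.0211, 0.0201, 0.7107, -0.7029]}
```

View pics/top0.png

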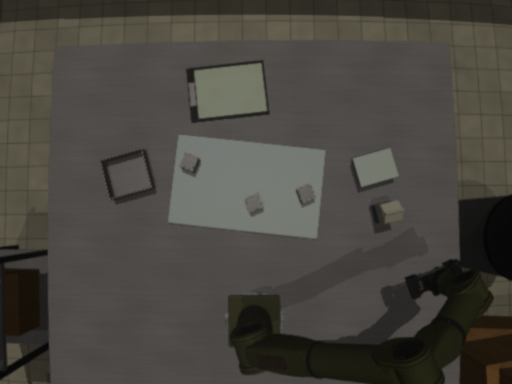

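View pics/scene0.png

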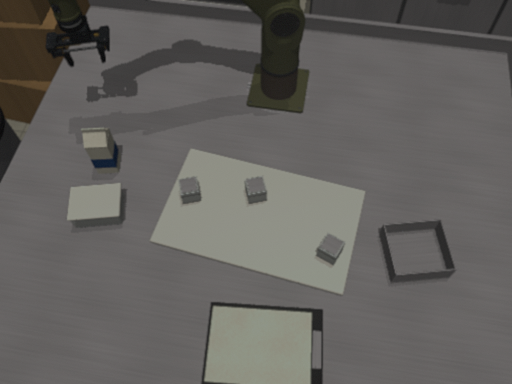

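The top view shows the tins at about (190,162), (254,204) and (306,194). The pan is left of the board at (128,176), the carton at (390,212) and the tub at (375,168) to its right. Next I segment the tins on the board.

```bash
cat > h.py <<'E'
import cv2,numpy as np
from scipy.spatial.transform import Rotation as R
def undist(uv,mtx,k1):
    K=np.array(mtx);return cv2.undistortPoints(np.array(uv,float).reshape(-1,1,2),K,np.array([k1,0,0,0.])).reshape(-1,2)
def rays(d,uv,s=None):
    n=undist(uv,d["mtx"],d["k1"]); v=np.c_[n[:,0],-n[:,1],-np.ones(len(n))]
    if "origin" in d: o=np.array(d["origin"]);Rm=R.from_quat(d["orientation"]).as_matrix()
    else:
        T=np.array(d["tool_from_camera"]);Rt=R.from_quat(s["eef_rot"]).as_matrix()
        Rm=Rt@T[:3,:3];o=Rt@T[:3,3]+np.array(s["tool_pos"])
    return o,v@Rm.T
def plane(d,uv,z,s=None):
    o,v=rays(d,uv,s); return o+v*((z-o[2])/v[:,2])[:,None]
E
python3 - <<'E'
from plant import r
from h import *
for n,pts in(("top",[(190,162),(254,204),(306,194)]),("scene",[(331,248),(256,190),(190,190)])):
    d=r.snapshot(n);f=d["frame"]
    print(n,plane(d,pts,0.06).round(3).tolist())
    x0,y0,x1,y1=(160,125,340,245) if n=="top" else (150,145,370,290)
    c=cv2.resize(f[y0:y1,x0:x1],None,fx=4 if n=="top" else 3.5,fy=4 if n=="top" else 3.5,interpolation=cv2.INTER_CUBIC)
    c=cv2.convertScaleAbs(c,alpha=1.6);cv2.imwrite(f"pics/{n}1.png",c)
E
```

```text
top [[0.627, 0.241, 0.06], [0.461, -0.006, 0.06], [0.497, -0.208, 0.06]]
scene [[0.635, 0.248, 0.06], [0.479, 0.0, 0.06], [0.513, -0.202, 0.06]]
```

View pics/top1.png

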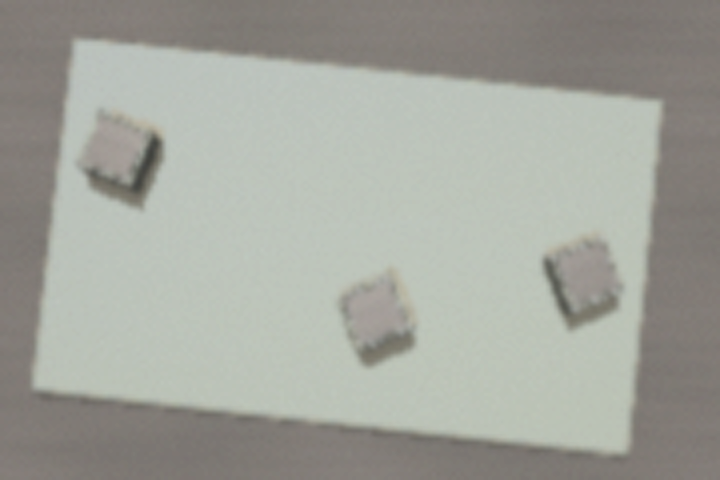

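View pics/scene1.png

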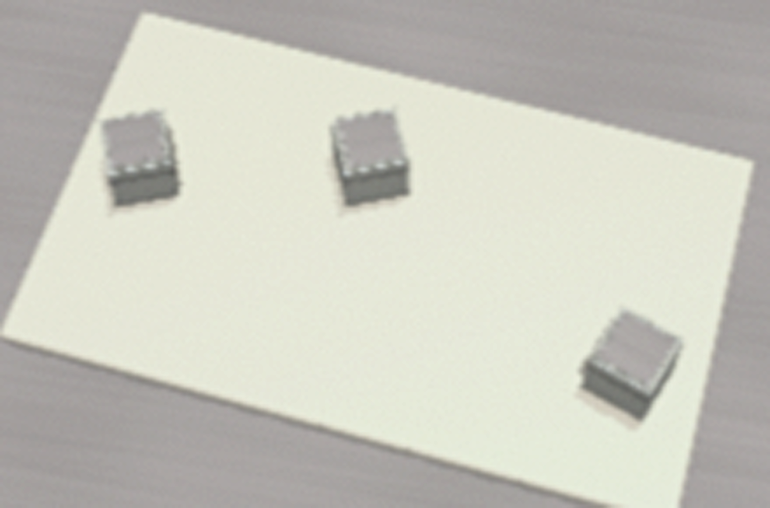

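```bash
python3 - <<'E'
from plant import r
from h import *
S=dict(left=[(625,312),(680,347),(643,392),(586,360)],mid=[(334,122),(393,110),(407,163),(346,178)],right=[(103,122),(161,111),(174,163),(112,176)])
T=dict(left=[(97,112),(157,128),(135,188),(80,165)],mid=[(340,300),(392,272),(413,328),(362,352)],right=[(547,260),(597,236),(620,292),(575,312)])
for n,P,f,o in(("scene",S,3.5,(150,145)),("top",T,4,(160,125))):
    d=r.snapshot(n)
    for k,c in P.items():
        p=plane(d,np.array(c)/f+o-.5+.5/f,0.075)[:,:2]
        e=np.roll(p,-1,0)-p; a=np.degrees(np.arctan2(e[:,1],e[:,0]))
        print(n,k,p.mean(0).round(4),np.linalg.norm(e,axis=1).round(3),(a%90).round(1))
E
```

```text
scene left [0.6339 0.2451] [0.053 0.052 0.053 0.056] [63.1 59.7 67.2 60.8]
scene mid [ 0.4719 -0.0026] [0.054 0.056 0.055 0.058] [23.  22.1 25.4 20.8]
scene right [ 0.5055 -0.2048] [0.052 0.056 0.055 0.057] [22.3 25.1 23.4 22.3]
top left [0.6265 0.2431] [0.061 0.062 0.058 0.054] [74.2 69.8 66.7 72.3]
top mid [ 0.4647 -0.0058] [0.057 0.057 0.054 0.054] [27.7 19.9 24.6 22.3]
top right [ 0.4988 -0.2058] [0.054 0.058 0.047 0.057] [24.9 21.3 23.2 27.4]
```

move_arm(turn=[[0,0,0],[0,0,0],[0,0,0],[0,0,0],[0,0,0],[0,0,0],[0,0,0],[0,0,0],[0,0,0],[0,0,0]], dp=[[0.2,-0.4,-0.6],[0.5,-0.8,-0.6],[0.7,-0.9,-0.6],[0.7,-0.9,-0.4],[0.7,-0.9,0],[0.7,-0.9,0],[0.7,-0.9,0],[0.7,-0.9,0],[0.7,-0.9,0],[0.7,-0.9,0]], jaw=[-1,-1,-1,-1,-1,-1,-1,-1,-1,-1], newtons=40)

```text
clock: 1.13
tool_pos: [0.2847, -0.3395, 0.2939]
eef_rot: [0.986, 0.166, 0.0, 0.0]
contact_force: [0.9, -0.2, -0.9]
opening: 1.005
```

```bash
python3 - <<'E'
from plant import r
import numpy as np
s=r.get_state()
for k,v in s.items(): print(k,np.round(v,4))
E
```

```text
clock 1.1333
q [ 0.9321  0.378  -0.2311  2.0096  0.1223  0.7664 -0.6096]
qd [-0.6111 -0.2459 -0.0653  0.4631 -0.016  -0.2264 -0.6876]
joint_torque [  4.0959 -34.5294  -0.2368 -13.931    0.0348   0.2972   0.757 ]
tool_pos [ 0.2847 -0.3395  0.2939]
eef_rot [9.862e-01 1.656e-01 1.000e-04 2.000e-04]
contact_force [ 0.9151 -0.186  -0.8851]
moment [ 0.0317 -0.0321  0.0173]
opening 1.0049
```

move_arm(turn=[[0,0,0],[0,0,0],[0,0,0],[0,0,0],[0,0,0],[0,0,0],[0,0,0],[0,0,0],[0,0,0],[0,0,0]], dp=[[1,-0.6,0],[1,-0.6,0],[1,-0.7,0],[1,-0.8,0],[1,-0.8,0],[1,-0.8,0],[1,-0.8,0],[1,-0.8,0],[1,-0.8,0],[1,-0.8,0]], jaw=[-1,-1,-1,-1,-1,-1,-1,-1,-1,-1])

```text
clock: 1.97
tool_pos: [0.4601, -0.0804, 0.2939]
eef_rot: [0.986, 0.166, 0.0, 0.0]
contact_force: [0.0, -0.3, -0.0]
opening: 0.997
```

```bash
python3 - <<'E'
from plant import r
import numpy as np,cv2
s=r.get_state()
print(s["q"],s["tool_pos"])
d=r.snapshot("wrist"); cv2.imwrite("pics/w1.png",d["frame"]);print(d["tool_from_camera"],d["mtx"],d["k1"])
E
```

```text
[ 0.25322596  0.4126751  -0.26041971  1.94697655  0.14486153  0.79936121
 -1.32541855] [ 0.46011654 -0.08043523  0.29385367]
[[-8.33489597e-04  9.65762858e-01  2.59425147e-01  6.59917103e-02]
 [ 9.99999376e-01  9.97850328e-04 -5.01870035e-04  2.24335571e-04]
 [-7.43554907e-04  2.59424567e-01 -9.65763087e-01 -1.46035720e-01]
 [ 0.00000000e+00  0.00000000e+00  0.00000000e+00  1.00000000e+00]] [[290.93222959   0.         257.67347478]
 [  0.         290.93222959 191.84253729]
 [  0.           0.           1.        ]] -0.004420507983859802
```

View pics/w1.png

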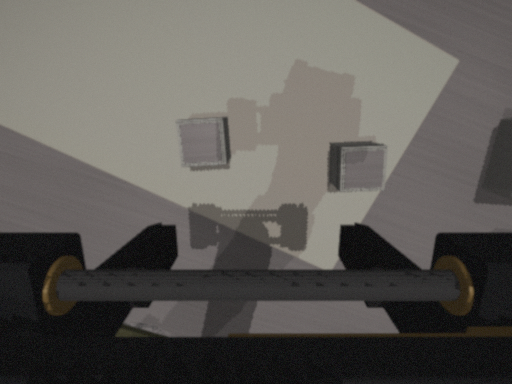

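The wrist view shows the middle tin's lid at about (202,142) and the right tin's lid at about (363,167). I'll measure both.

```bash
cat >> h.py <<'E'
def crop(f,x0,y0,x1,y1,n,k=6):
    cv2.imwrite(n,cv2.convertScaleAbs(cv2.resize(f[y0:y1,x0:x1],None,fx=k,fy=k,interpolation=cv2.INTER_CUBIC),alpha=1.5))
def lid(d,c,k,o,s=None,z=.075):
    p=plane(d,np.array(c)/k+o-.5+.5/k,z,s)[:,:2]
    e=np.roll(p,-1,0)-p
    print(p.mean(0).round(4),np.linalg.norm(e,axis=1).round(3),(np.degrees(np.arctan2(e[:,1],e[:,0]))%90).round(1))
E
python3 - <<'E'
from h import *
f=cv2.imread("pics/w1.png")
a=cv2.convertScaleAbs(cv2.resize(f[105:180,165:240],None,fx=5,fy=5,interpolation=3),alpha=1.5)
b=cv2.convertScaleAbs(cv2.resize(f[130:205,320:395],None,fx=5,fy=5,interpolation=3),alpha=1.5)
cv2.imwrite("pics/w1c.png",np.hstack([a,b]))
E
```

```text
(no output)
```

View pics/w1c.png

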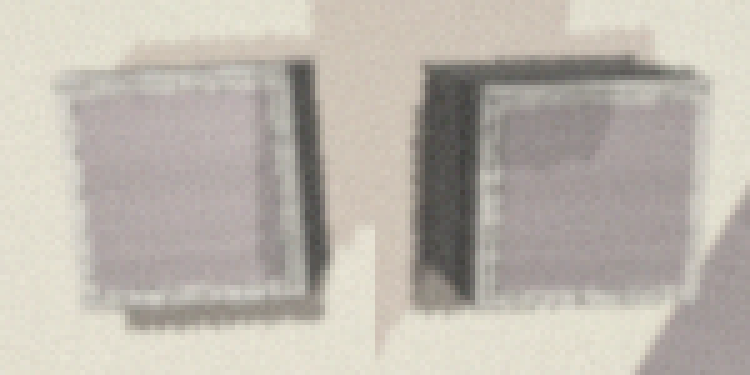

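```bash
python3 - <<'E'
from plant import r
from h import *
s=r.get_state();d=r.snapshot("wrist")
lid(d,[(57,82),(288,65),(308,302),(83,308)],5,(165,105),s)
lid(d,[(107,82),(335,78),(320,303),(98,303)],5,(320,130),s)
print(s["tool_pos"],s["eef_rot"])
E
```

```text
[0.4714 0.0038] [0.057 0.058 0.057 0.056] [23.6 22.8 21.1 22.3]
[ 0.5094 -0.1987] [0.057 0.058 0.058 0.057] [20.6 22.1 19.6 21.3]
[ 0.46439619 -0.07324919  0.29429088] [ 0.98538529  0.17029848  0.00316967 -0.00204999]
```

move_arm(turn=[[0,0,0],[0,0,0],[0,0,0],[0,0,0],[0,0,0],[0,0,0],[0,0,0],[0,0,0],[0,0,0],[0,0,0]], dp=[[1,-0.95,0],[1,-0.95,0],[1,-0.95,0],[1,-0.95,0],[1,-0.95,0],[1,-0.95,0],[1,-0.95,0],[1,-0.95,0],[1,-0.95,0],[1,-0.95,0]], jaw=[-1,-1,-1,-1,-1,-1,-1,-1,-1,-1])

```text
clock: 2.9
tool_pos: [0.6188, 0.2245, 0.2936]
eef_rot: [0.986, 0.165, -0.0, 0.001]
contact_force: [0.8, -0.2, 0.2]
opening: 0.999
```

move_arm(turn=[[0,0,-0.0195],[0,0,-0.0195],[0,0,-0.0195],[0,0,-0.0195],[0,0,-0.0195],[0,0,-0.0195],[0,0,-0.012],[0,0,0],[0,0,0]], dp=[[0,0,0],[0,0,0],[0,0,0],[0,0,0],[0,0,0],[0,0,0],[0,0,0],[0,0,0],[0,0,0]], jaw=[-1,-1,-1,-1,-1,-1,-1,-1,-1])

```text
clock: 3.65
tool_pos: [0.6183, 0.2232, 0.2935]
eef_rot: [0.842, 0.54, -0.0, 0.0]
contact_force: [-1.1, -0.1, 0.3]
opening: 0.999
```

```bash
python3 - <<'E'
from plant import r
from h import *
s=r.get_state();d=r.snapshot("wrist")
print(s["q"].round(3),s["tool_pos"],s["eef_rot"],2*np.degrees(np.arctan2(s["eef_rot"][1],s["eef_rot"][0])))
cv2.imwrite("pics/w2.png",d["frame"])
E
```

```text
[-0.187  0.707 -0.452  1.38   0.32   1.128 -1.112] [0.61826019 0.22320621 0.2934505 ] [ 8.41865456e-01  5.39687326e-01 -3.58037457e-04  1.27097894e-04] 65.32471793014372
```

View pics/w2.png

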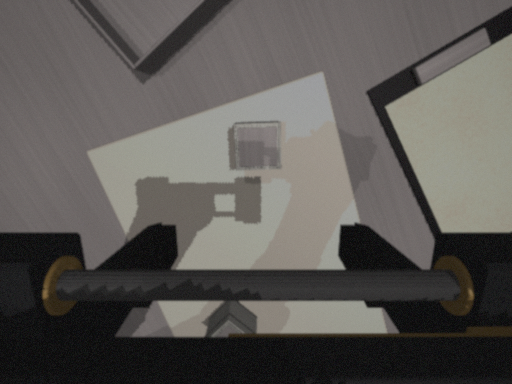

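```bash
python3 - <<'E'
from h import *
crop(cv2.imread("pics/w2.png"),215,105,300,190,"pics/w2c.png",6)
E
```

```text
(no output)
```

View pics/w2c.png

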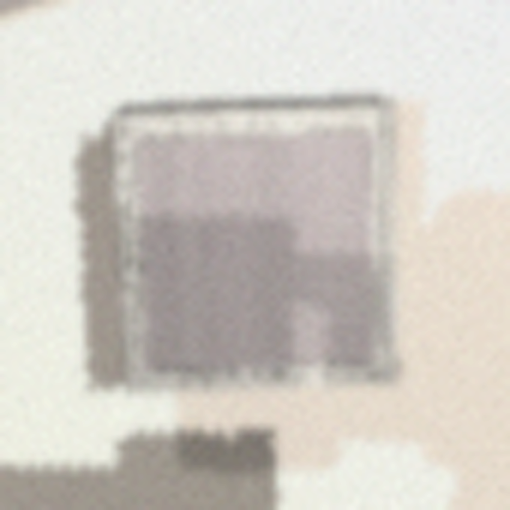

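```bash
python3 - <<'E'
from plant import r
from h import *
s=r.get_state();d=r.snapshot("wrist")
lid(d,[(117,112),(388,106),(396,376),(126,384)],6,(215,105),s)
print(s["tool_pos"])
E
```

```text
[0.6292 0.2482] [0.055 0.056 0.057 0.056] [66.5 68.1 67.  66. ]
[0.61825538 0.22342416 0.29357934]
```

move_arm(turn=[[0,0,-0.004],[0,0,0],[0,0,0],[0,0,0],[0,0,0],[0,0,0],[0,0,0],[0,0,0],[0,0,0],[0,0,0]], dp=[[0.52,0,0.3],[0.52,0,0.7],[0,0,1],[0,0,1],[0,0,1],[0,0,1],[0,0,1],[0,0,0.5],[0,0,0.2],[0,0,0]], jaw=[-1,-1,-1,-1,-1,-1,-1,-1,-1,-1])

```text
clock: 4.58
tool_pos: [0.6282, 0.2484, 0.125]
eef_rot: [0.834, 0.552, -0.001, -0.0]
contact_force: [-0.4, -0.5, -0.1]
opening: 0.998
```

```bash
python3 - <<'E'
from plant import r
from h import *
s=r.get_state();d=r.snapshot("wrist")
print(s["tool_pos"],s["eef_rot"])
cv2.imwrite("pics/w3.png",d["frame"])
E
```

```text
[0.62819328 0.24838508 0.12501729] [ 8.33962862e-01  5.51819864e-01 -8.68291969e-04 -1.70341373e-04]
```

View pics/w3.png

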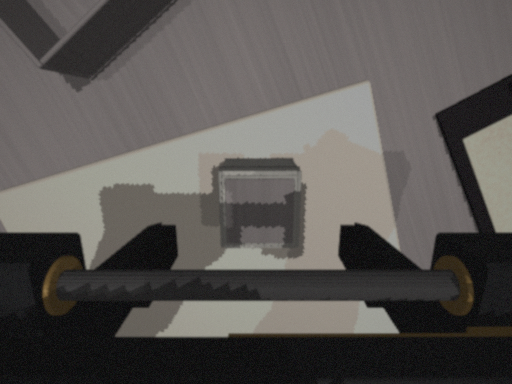

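```bash
python3 - <<'E'
from plant import r
from h import *
s=r.get_state();d=r.snapshot("wrist")
lid(d,[(220,169),(301,169),(302,247),(221,247)],1,(0,0),s)
s=r.get_state();print(s["tool_pos"],s["contact_force"])
E
```

```text
[0.631  0.2477] [0.056 0.059 0.06  0.059] [66.9 69.9 66.9 65.7]
[0.62947982 0.24889102 0.12733728] [0.81732163 0.12571365 0.16436358]
```

move_arm(turn=[[0,0,0],[0,0,0],[0,0,0],[0,0,0],[0,0,0],[0,0,0],[0,0,0]], dp=[[0,0.08,0.6],[0,0,0.8],[0,0,0.8],[0,0,0.8],[0,0,0.5],[0,0,0.25],[0,0,0]], jaw=[-1,-1,-1,-1,-1,-1,-1])

```text
clock: 5.27
tool_pos: [0.63, 0.2469, 0.0312]
eef_rot: [0.834, 0.552, -0.001, -0.0]
contact_force: [-0.8, -0.5, 0.4]
opening: 1.002
```

move_arm(turn=[[0,0,0],[0,0,0],[0,0,0],[0,0,0],[0,0,0],[0,0,0],[0,0,0],[0,0,0],[0,0,0],[0,0,0]], dp=[[0,0,0],[0,0,0],[0,0,0],[0,0,0],[0,0,0],[0,0,0],[0,0,0],[0,0,0],[0,0,0],[0,0,0]], jaw=[1,1,1,1,1,1,1,1,1,1], newtons=35)

```text
clock: 6.1
tool_pos: [0.6306, 0.2477, 0.0332]
eef_rot: [0.834, 0.552, 0.0, -0.0]
contact_force: [-0.7, 0.4, 6.0]
opening: 0.659
```

move_arm(turn=[[0,0,0],[0,0,0],[0,0,0],[0,0,0],[0,0,0],[0,0,0],[0,0,0],[0,0,0],[0,0,0],[0,0,0]], dp=[[0,0,-0.2],[0,0,-0.4],[0,0,-0.6],[0,0,-0.6],[0,0,-0.6],[0,0,-0.4],[0,0,-0.2],[0,0,0],[0,0,0],[0,0,0]], jaw=[1,1,1,1,1,1,1,1,1,1])

```text
clock: 6.93
tool_pos: [0.6299, 0.2468, 0.1067]
eef_rot: [0.834, 0.552, -0.001, 0.0]
contact_force: [-0.1, 0.1, -3.0]
opening: 0.655
```

move_arm(turn=[[0,0,0],[0,0,0],[0,0,0],[0,0,0],[0,0,0],[0,0,0]], dp=[[0,0,0],[0,0,0],[0,0,0],[0,0,0],[0,0,0],[0,0,0]], jaw=[1,1,1,1,1,1])

```text
clock: 7.43
tool_pos: [0.6305, 0.2473, 0.1074]
eef_rot: [0.834, 0.552, -0.0, -0.0]
contact_force: [-1.7, -0.7, -2.3]
opening: 0.654
```

```bash
python3 - <<'E'
from plant import r
from h import *
for i in range(6):
    s=r.get_state();print(s["clock"],s["tool_pos"].round(4),s["contact_force"].round(2),s["joint_torque"].round(2));d=r.snapshot("scene")
cv2.imwrite("pics/s4.png",d["frame"])
E
```

```text
7.4333 [0.6305 0.2473 0.1074] [-1.67 -0.66 -2.34] [-0.000e+00 -6.150e+01 -4.790e+00 -1.351e+01 -2.000e-02 -6.000e-02
  0.000e+00]
7.4833 [0.6305 0.2473 0.1074] [ 0.27  0.04 -2.82] [-0.000e+00 -6.151e+01 -4.790e+00 -1.351e+01 -2.000e-02 -6.000e-02
  0.000e+00]
7.5333 [0.6305 0.2472 0.1074] [-0.14 -1.06 -1.82] [-0.000e+00 -6.152e+01 -4.790e+00 -1.352e+01 -2.000e-02 -6.000e-02
  0.000e+00]
7.5833 [0.6305 0.2473 0.1075] [ 0.19 -0.42 -2.65] [-0.000e+00 -6.153e+01 -4.790e+00 -1.352e+01 -2.000e-02 -6.000e-02
  0.000e+00]
7.6333 [0.6305 0.2472 0.1075] [ 0.86 -0.44 -2.36] [-0.000e+00 -6.154e+01 -4.790e+00 -1.352e+01 -2.000e-02 -6.000e-02
  0.000e+00]
7.6833 [0.6305 0.2473 0.1075] [ 0.16  0.1  -2.6 ] [-0.000e+00 -6.155e+01 -4.790e+00 -1.353e+01 -2.000e-02 -6.000e-02
  0.000e+00]
```

View pics/s4.png

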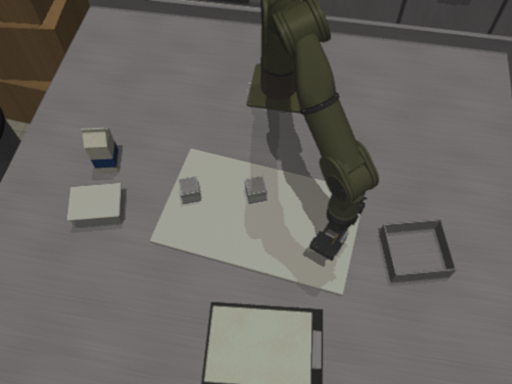

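The scene view shows the left tin held in the gripper at (331,240), with the other two still standing. It weighs about 2.4 N (0.25 kg), so it is a light one. I'll set it back down.

move_arm(turn=[[0,0,0],[0,0,0],[0,0,0],[0,0,0],[0,0,0],[0,0,0],[0,0,0],[0,0,0],[0,0,0],[0,0,0]], dp=[[0,0,0.3],[0,0,0.6],[0,0,0.6],[0,0,0.6],[0,0,0.4],[0,0,0.2],[0,0,0.1],[0,0,0.1],[0,0,0.07],[0,0,0]], jaw=[1,1,1,1,1,1,1,1,1,1])

```text
clock: 8.57
tool_pos: [0.6309, 0.2475, 0.0336]
eef_rot: [0.834, 0.552, 0.001, 0.0]
contact_force: [0.2, 0.2, -2.7]
opening: 0.652
```

move_arm(turn=[[0,0,0],[0,0,0],[0,0,0]], dp=[[0,0,0],[0,0,0],[0,0,0]], jaw=[1,1,1])

```text
clock: 8.82
tool_pos: [0.6307, 0.2473, 0.0336]
eef_rot: [0.834, 0.552, 0.0, 0.0]
contact_force: [0.5, -0.4, -2.7]
opening: 0.654
```

move_arm(turn=[[0,0,0],[0,0,0],[0,0,0]], dp=[[0,0,0.04],[0,0,0.02],[0,0,0]], jaw=[1,1,1])

```text
clock: 9.07
tool_pos: [0.6308, 0.2473, 0.0332]
eef_rot: [0.834, 0.551, 0.0, 0.0]
contact_force: [-2.1, -1.7, 6.6]
opening: 0.652
```

move_arm(turn=[[0,0,0],[0,0,0],[0,0,0],[0,0,0],[0,0,0],[0,0,0]], dp=[[0,0,0],[0,0,0],[0,0,0],[0,0,0],[0,0,0],[0,0,0]], jaw=[-1,-1,-1,-1,-1,-1])

```text
clock: 9.57
tool_pos: [0.6305, 0.2473, 0.0316]
eef_rot: [0.834, 0.552, -0.0, 0.0]
contact_force: [-0.5, -0.7, 1.2]
opening: 0.999
```

move_arm(turn=[[0,0,0],[0,0,0],[0,0,0],[0,0,0],[0,0,0],[0,0,0],[0,0,0],[0,0,0],[0,0,0],[0,0,0]], dp=[[0,0,-0.3],[0,0,-0.6],[0,0,-0.7],[0,0,-0.7],[0,0,-0.7],[0,0,-0.7],[0,0,-0.7],[0,0,-0.6],[0,0,-0.4],[0,0,0]], jaw=[-1,-1,-1,-1,-1,-1,-1,-1,-1,-1])

```text
clock: 10.4
tool_pos: [0.632, 0.2483, 0.1704]
eef_rot: [0.834, 0.551, 0.003, 0.0]
contact_force: [0.7, 0.3, 0.7]
opening: 1.002
```

```bash
python3 - <<'E'
from plant import r
from h import *
s=r.get_state();d=r.snapshot("wrist")
print(s["q"].round(3),s["tool_pos"],s["eef_rot"],s["contact_force"])
cv2.imwrite("pics/w5.png",d["frame"])
E
```

```text
[-0.234  0.86  -0.417  1.448  0.399  0.912 -1.168] [0.63201024 0.2482537  0.17036078] [8.34187814e-01 5.51472999e-01 2.85181209e-03 2.98209334e-04] [0.67360634 0.34736597 0.6547215 ]
```

View pics/w5.png

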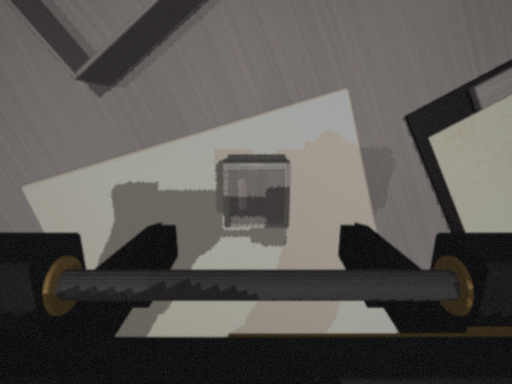

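The left tin is standing again, with its lid at about (256,195). Next is the middle tin.

move_arm(turn=[[0,0,0.019],[0,0,0.019],[0,0,0.019],[0,0,0.019],[0,0,0.019],[0,0,0.019],[0,0,0.01],[0,0,0]], dp=[[0,0,0],[0,0,0],[0,0,0],[0,0,0],[0,0,0],[0,0,0],[0,0,0],[0,0,0]], jaw=[-1,-1,-1,-1,-1,-1,-1,-1])

```text
clock: 11.12
tool_pos: [0.6297, 0.247, 0.1656]
eef_rot: [0.981, 0.193, -0.001, 0.001]
contact_force: [-0.8, 0.5, -0.3]
opening: 1.003
```

move_arm(turn=[[0,0,0],[0,0,0],[0,0,0],[0,0,0],[0,0,0],[0,0,0],[0,0,0],[0,0,0],[0,0,0],[0,0,0]], dp=[[-0.9,0.6,0],[-1,0.7,0],[-1,0.7,0],[-1,0.7,0],[-1,0.7,0],[-1,0.7,0],[-1,0.7,0],[-1,0.7,0],[-1,0.7,0],[-0.9,0.6,0]], jaw=[-1,-1,-1,-1,-1,-1,-1,-1,-1,-1])

```text
clock: 11.95
tool_pos: [0.4667, -0.0048, 0.1664]
eef_rot: [0.981, 0.194, -0.001, 0.0]
contact_force: [0.2, -0.7, 0.3]
opening: 0.997
```

move_arm(turn=[[0,0,0],[0,0,0],[0,0,0]], dp=[[0,0,0],[0,0,0],[0,0,0]], jaw=[-1,-1,-1])

```text
clock: 12.2
tool_pos: [0.469, -0.0024, 0.1666]
eef_rot: [0.981, 0.194, 0.0, -0.0]
contact_force: [-0.8, 0.1, 0.1]
opening: 1.006
```

```bash
python3 - <<'E'
from plant import r
from h import *
s=r.get_state();d=r.snapshot("wrist")
print(s["q"].round(3),s["tool_pos"],s["eef_rot"],2*np.degrees(np.arctan2(s["eef_rot"][1],s["eef_rot"][0])))
cv2.imwrite("pics/w6.png",d["frame"])
E
```

```text
[ 0.047  0.619 -0.219  2.097  0.29   0.453 -1.574] [ 0.46897387 -0.00235808  0.16664204] [ 9.80953597e-01  1.94241347e-01  4.70198646e-04 -3.44791725e-04] 22.40082113264843
```

View pics/w6.png

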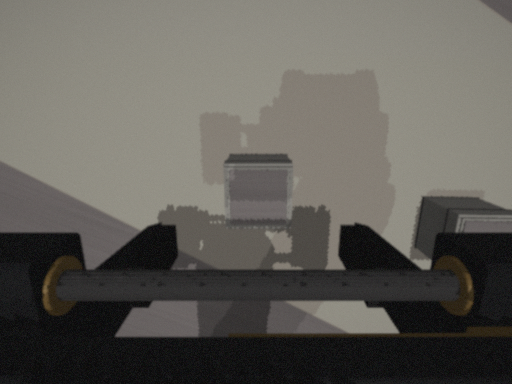

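```bash
python3 - <<'E'
from plant import r
from h import *
s=r.get_state();d=r.snapshot("wrist")
lid(d,[(225,161),(292,161),(293,224),(226,224)],1,(0,0),s)
s=r.get_state();print(s["tool_pos"],s["contact_force"])
E
```

```text
[ 0.4705 -0.0028] [0.055 0.055 0.058 0.055] [22.4 25.  22.4 21.6]
[ 0.46924608 -0.00167354  0.16663791] [-1.10768461 -0.89388173 -0.26178362]
```

move_arm(turn=[[0,0,0],[0,0,0],[0,0,0],[0,0,0],[0,0,0],[0,0,0],[0,0,0],[0,0,0],[0,0,0]], dp=[[0,0.05,0.5],[0,0,0.8],[0,0,0.8],[0,0,0.8],[0,0,0.8],[0,0,0.8],[0,0,0.5],[0,0,0.3],[0,0,0]], jaw=[-1,-1,-1,-1,-1,-1,-1,-1,-1])

```text
clock: 13.05
tool_pos: [0.4687, -0.0031, 0.0328]
eef_rot: [0.981, 0.195, -0.001, -0.0]
contact_force: [-0.4, 0.3, -0.6]
opening: 0.998
```

move_arm(turn=[[0,0,0],[0,0,0],[0,0,0],[0,0,0],[0,0,0],[0,0,0],[0,0,0],[0,0,0]], dp=[[0,0,0],[0,0,0],[0,0,0],[0,0,0],[0,0,0],[0,0,0],[0,0,0],[0,0,0]], jaw=[1,1,1,1,1,1,1,1])

```text
clock: 13.72
tool_pos: [0.4691, -0.0037, 0.0348]
eef_rot: [0.981, 0.194, 0.001, -0.0]
contact_force: [-0.3, 2.4, 6.1]
opening: 0.651
```

move_arm(turn=[[0,0,0],[0,0,0],[0,0,0],[0,0,0],[0,0,0],[0,0,0],[0,0,0],[0,0,0],[0,0,0],[0,0,0]], dp=[[0,0,-0.2],[0,0,-0.4],[0,0,-0.6],[0,0,-0.6],[0,0,-0.6],[0,0,-0.4],[0,0,-0.2],[0,0,0],[0,0,0],[0,0,0]], jaw=[1,1,1,1,1,1,1,1,1,1])

```text
clock: 14.55
tool_pos: [0.4683, -0.0044, 0.1086]
eef_rot: [0.981, 0.193, -0.001, 0.0]
contact_force: [-0.3, -0.0, -4.0]
opening: 0.66
```

move_arm(turn=[[0,0,0],[0,0,0],[0,0,0],[0,0,0],[0,0,0],[0,0,0]], dp=[[0,0,0],[0,0,0],[0,0,0],[0,0,0],[0,0,0],[0,0,0]], jaw=[1,1,1,1,1,1])

```text
clock: 15.05
tool_pos: [0.4688, -0.0042, 0.1092]
eef_rot: [0.981, 0.193, -0.0, 0.0]
contact_force: [-0.1, -0.0, -4.4]
opening: 0.649
```

```bash
python3 - <<'E'
from plant import r
from h import *
for i in range(6):
    s=r.get_state();print(s["clock"],s["tool_pos"].round(4),s["contact_force"].round(2));d=r.snapshot("scene")
cv2.imwrite("pics/s7.png",d["frame"])
E
```

```text
15.05 [ 0.4688 -0.0042  0.1092] [-0.12 -0.02 -4.44]
15.1 [ 0.4688 -0.0042  0.1092] [-0.05  0.53 -5.12]
15.15 [ 0.4688 -0.0042  0.1092] [ 0.55 -0.17 -5.32]
15.2 [ 0.4688 -0.0042  0.1092] [-0.36  0.61 -4.97]
15.25 [ 0.4689 -0.0042  0.1092] [-0.07 -0.08 -4.85]
15.3 [ 0.4689 -0.0042  0.1092] [ 0.57  0.45 -4.61]
```

View pics/s7.png

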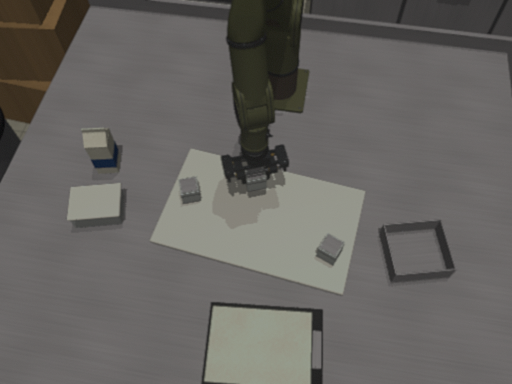

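The scene view shows the middle tin lifted at (256,178), the left tin standing at (330,248) and the right one at (190,188). The middle tin reads about 4.9 N (0.49 kg), so it is probably the heavy one. I still have to put it back and weigh the right tin.

move_arm(turn=[[0,0,0],[0,0,0],[0,0,0],[0,0,0],[0,0,0],[0,0,0],[0,0,0],[0,0,0],[0,0,0],[0,0,0]], dp=[[0,0,0.3],[0,0,0.6],[0,0,0.6],[0,0,0.6],[0,0,0.4],[0,0,0.2],[0,0,0.1],[0,0,0.1],[0,0,0.07],[0,0,0]], jaw=[1,1,1,1,1,1,1,1,1,1])

```text
clock: 16.18
tool_pos: [0.4691, -0.0042, 0.0351]
eef_rot: [0.981, 0.193, 0.0, 0.0]
contact_force: [-0.8, 0.5, -5.2]
opening: 0.652
```

move_arm(turn=[[0,0,0],[0,0,0],[0,0,0],[0,0,0]], dp=[[0,0,0.04],[0,0,0.02],[0,0,0],[0,0,0]], jaw=[1,1,1,1])

```text
clock: 16.52
tool_pos: [0.4692, -0.0042, 0.0348]
eef_rot: [0.981, 0.193, 0.001, 0.0]
contact_force: [-0.6, 0.2, 8.1]
opening: 0.656
```

move_arm(turn=[[0,0,0],[0,0,0],[0,0,0],[0,0,0],[0,0,0],[0,0,0]], dp=[[0,0,0],[0,0,0],[0,0,0],[0,0,0],[0,0,0],[0,0,0]], jaw=[-1,-1,-1,-1,-1,-1])

```text
clock: 17.02
tool_pos: [0.4689, -0.0042, 0.0334]
eef_rot: [0.981, 0.193, 0.0, 0.0]
contact_force: [0.5, -0.8, 0.4]
opening: 0.998
```

move_arm(turn=[[0,0,0],[0,0,0],[0,0,0],[0,0,0],[0,0,0],[0,0,0],[0,0,0],[0,0,0],[0,0,0],[0,0,0]], dp=[[0,0,-0.3],[0,0,-0.6],[0,0,-0.7],[0,0,-0.7],[0,0,-0.7],[0,0,-0.7],[0,0,-0.7],[0,0,-0.6],[0,0,-0.4],[0,0,0]], jaw=[-1,-1,-1,-1,-1,-1,-1,-1,-1,-1])

```text
clock: 17.85
tool_pos: [0.4698, -0.0043, 0.1706]
eef_rot: [0.981, 0.193, 0.002, 0.0]
contact_force: [0.7, 0.3, -0.8]
opening: 0.999
```

move_arm(turn=[[0,0,0],[0,0,0],[0,0,0],[0,0,0],[0,0,0],[0,0,0],[0,0,0],[0,0,0],[0,0,0.004],[0,0,0]], dp=[[-0.2,0.6,0],[-0.2,1,0],[-0.2,1,0],[-0.2,1,0],[-0.2,1,0],[-0.2,1,0],[-0.2,1,0],[-0.2,0.9,0],[-0.2,0.5,0],[0,0,0]], jaw=[-1,-1,-1,-1,-1,-1,-1,-1,-1,-1])

```text
clock: 18.68
tool_pos: [0.5021, -0.21, 0.1678]
eef_rot: [0.984, 0.178, -0.001, 0.001]
contact_force: [0.2, -1.3, 0.3]
opening: 1.0
```

move_arm(turn=[[0,0,0],[0,0,0]], dp=[[0,0,0],[0,0,0]], jaw=[-1,-1])

```text
clock: 18.85
tool_pos: [0.5028, -0.2042, 0.1683]
eef_rot: [0.983, 0.182, -0.0, -0.001]
contact_force: [-0.1, -0.3, 0.6]
opening: 0.999
```

```bash
python3 - <<'E'
from plant import r
from h import *
s=r.get_state();d=r.snapshot("wrist")
print(s["q"].round(3),s["tool_pos"],s["eef_rot"],2*np.degrees(np.arctan2(s["eef_rot"][1],s["eef_rot"][0])))
cv2.imwrite("pics/w8.png",d["frame"])
E
```

```text
[ 0.484  0.693 -0.303  1.88   0.332  0.619 -1.23 ] [ 0.50283416 -0.20416183  0.1682908 ] [ 9.83250154e-01  1.82259277e-01 -2.40630023e-04 -7.94875893e-04] 21.002775378989725
```

View pics/w8.png

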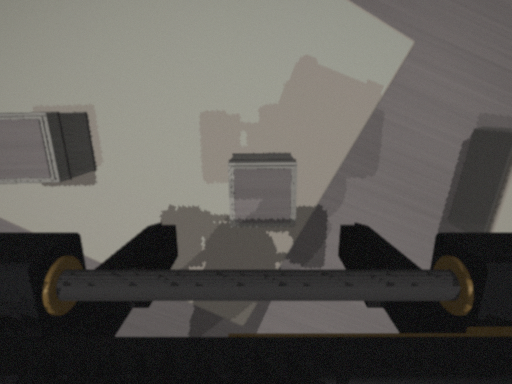

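```bash
python3 - <<'E'
from plant import r
from h import *
s=r.get_state();d=r.snapshot("wrist")
lid(d,[(230,160),(296,161),(297,222),(230,221)],1,(0,0),s)
s=r.get_state();print(s["tool_pos"],s["contact_force"])
E
```

```text
[ 0.5063 -0.208 ] [0.055 0.054 0.059 0.054] [20.1 23.9 20.1 19.6]
[ 0.50313254 -0.20411447  0.16850923] [ 0.2009199  -0.25889555  0.11150506]
```

move_arm(turn=[[0,0,0],[0,0,0],[0,0,0],[0,0,0],[0,0,0],[0,0,0],[0,0,0],[0,0,0],[0,0,0]], dp=[[0.05,0.18,0.5],[0,0,0.8],[0,0,0.8],[0,0,0.8],[0,0,0.8],[0,0,0.8],[0,0,0.5],[0,0,0.35],[0,0,0]], jaw=[-1,-1,-1,-1,-1,-1,-1,-1,-1])

```text
clock: 19.7
tool_pos: [0.5049, -0.2091, 0.0326]
eef_rot: [0.983, 0.182, -0.001, -0.001]
contact_force: [-0.4, 0.3, -0.0]
opening: 0.999
```

move_arm(turn=[[0,0,0],[0,0,0],[0,0,0],[0,0,0],[0,0,0],[0,0,0],[0,0,0],[0,0,0]], dp=[[0,0,0],[0,0,0],[0,0,0],[0,0,0],[0,0,0],[0,0,0],[0,0,0],[0,0,0]], jaw=[1,1,1,1,1,1,1,1])

```text
clock: 20.37
tool_pos: [0.5062, -0.2098, 0.0354]
eef_rot: [0.983, 0.181, 0.0, 0.0]
contact_force: [-1.0, 1.5, 5.7]
opening: 0.656
```

move_arm(turn=[[0,0,0],[0,0,0],[0,0,0],[0,0,0],[0,0,0],[0,0,0],[0,0,0],[0,0,0],[0,0,0],[0,0,0]], dp=[[0,0,-0.2],[0,0,-0.4],[0,0,-0.6],[0,0,-0.6],[0,0,-0.6],[0,0,-0.4],[0,0,-0.2],[0,0,0],[0,0,0],[0,0,0]], jaw=[1,1,1,1,1,1,1,1,1,1])

```text
clock: 21.2
tool_pos: [0.5054, -0.21, 0.1091]
eef_rot: [0.983, 0.181, -0.001, -0.0]
contact_force: [-0.3, -0.2, -1.5]
opening: 0.655
```

move_arm(turn=[[0,0,0],[0,0,0],[0,0,0],[0,0,0],[0,0,0],[0,0,0]], dp=[[0,0,0],[0,0,0],[0,0,0],[0,0,0],[0,0,0],[0,0,0]], jaw=[1,1,1,1,1,1])

```text
clock: 21.7
tool_pos: [0.5059, -0.2101, 0.1096]
eef_rot: [0.983, 0.181, -0.0, 0.0]
contact_force: [-0.0, 0.4, -1.8]
opening: 0.652
```

```bash
python3 - <<'E'
from plant import r
from h import *
for i in range(6):
    s=r.get_state();print(s["clock"],s["tool_pos"].round(4),s["contact_force"].round(2));d=r.snapshot("scene")
cv2.imwrite("pics/s9.png",d["frame"])
E
```

```text
21.7 [ 0.5059 -0.2101  0.1096] [-0.02  0.41 -1.75]
21.75 [ 0.5059 -0.21    0.1097] [ 0.41  0.34 -0.63]
21.8 [ 0.5059 -0.2101  0.1097] [ 0.72  0.57 -1.52]
21.85 [ 0.5059 -0.2101  0.1097] [-0.94 -0.2  -0.8 ]
21.9 [ 0.5059 -0.2101  0.1098] [-0.4  -0.75 -1.77]
21.95 [ 0.5059 -0.2101  0.1098] [-0.07  0.32 -1.02]
```

View pics/s9.png

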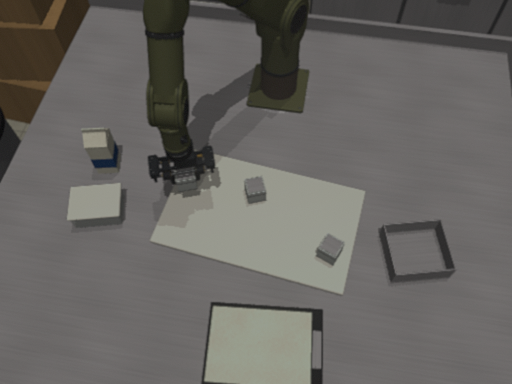

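The right tin is lifted at (186,178) and reads about 1.5 N, so it is light. The middle tin is the heavy one. I'll put the right tin back.

move_arm(turn=[[0,0,0],[0,0,0],[0,0,0],[0,0,0],[0,0,0],[0,0,0],[0,0,0],[0,0,0],[0,0,0],[0,0,0]], dp=[[0,0,0.3],[0,0,0.6],[0,0,0.6],[0,0,0.6],[0,0,0.4],[0,0,0.2],[0,0,0.1],[0,0,0.1],[0,0,0.07],[0,0,0]], jaw=[1,1,1,1,1,1,1,1,1,1])

```text
clock: 22.83
tool_pos: [0.5061, -0.2102, 0.0357]
eef_rot: [0.983, 0.181, 0.0, 0.0]
contact_force: [-0.6, -0.3, -0.9]
opening: 0.654
```

move_arm(turn=[[0,0,0],[0,0,0],[0,0,0],[0,0,0]], dp=[[0,0,0.04],[0,0,0.02],[0,0,0],[0,0,0]], jaw=[1,1,1,1])

```text
clock: 23.17
tool_pos: [0.5062, -0.2103, 0.0354]
eef_rot: [0.983, 0.181, 0.001, 0.0]
contact_force: [-2.2, 0.3, 7.5]
opening: 0.653
```

move_arm(turn=[[0,0,0],[0,0,0],[0,0,0],[0,0,0],[0,0,0],[0,0,0]], dp=[[0,0,0],[0,0,0],[0,0,0],[0,0,0],[0,0,0],[0,0,0]], jaw=[-1,-1,-1,-1,-1,-1])

```text
clock: 23.67
tool_pos: [0.5059, -0.2101, 0.0339]
eef_rot: [0.983, 0.181, -0.0, 0.0]
contact_force: [1.0, 0.0, -1.0]
opening: 0.998
```

move_arm(turn=[[0,0,0],[0,0,0],[0,0,0],[0,0,0],[0,0,0],[0,0,0],[0,0,0],[0,0,0],[0,0,0],[0,0,0]], dp=[[0,0,-0.3],[0,0,-0.6],[0,0,-0.7],[0,0,-0.7],[0,0,-0.7],[0,0,-0.7],[0,0,-0.7],[0,0,-0.6],[0,0,-0.4],[0,0,0]], jaw=[-1,-1,-1,-1,-1,-1,-1,-1,-1,-1])

```text
clock: 24.5
tool_pos: [0.5071, -0.2104, 0.1712]
eef_rot: [0.983, 0.181, 0.002, 0.001]
contact_force: [0.4, -0.1, 0.3]
opening: 0.998
```

move_arm(turn=[[0,0,0],[0,0,0],[0,0,0],[0,0,0],[0,0,0],[0,0,0],[0,0,0],[0,0,0],[0,0,-0.004],[0,0,0]], dp=[[0.2,-0.7,0],[0.2,-1,0],[0.2,-1,0],[0.2,-1,0],[0.2,-1,0],[0.2,-1,0],[0.2,-1,0],[0.15,-1,0],[0,-0.5,0],[0,0,0]], jaw=[-1,-1,-1,-1,-1,-1,-1,-1,-1,-1])

```text
clock: 25.33
tool_pos: [0.4678, -0.0018, 0.1686]
eef_rot: [0.98, 0.197, -0.001, -0.001]
contact_force: [-0.4, 0.5, 0.1]
opening: 1.002
```

move_arm(turn=[[0,0,0],[0,0,0]], dp=[[0,0,0],[0,0,0]], jaw=[-1,-1])

```text
clock: 25.5
tool_pos: [0.4692, -0.0066, 0.1687]
eef_rot: [0.981, 0.192, -0.0, 0.001]
contact_force: [0.0, -0.3, 0.5]
opening: 1.004
```

```bash
python3 - <<'E'
from plant import r
from h import *
s=r.get_state();d=r.snapshot("wrist")
print(s["tool_pos"],2*np.degrees(np.arctan2(s["eef_rot"][1],s["eef_rot"][0])))
cv2.imwrite("pics/w10.png",d["frame"])
E
```

```text
[ 0.46922125 -0.00656553  0.16873085] 22.17909599371724
```

View pics/w10.png

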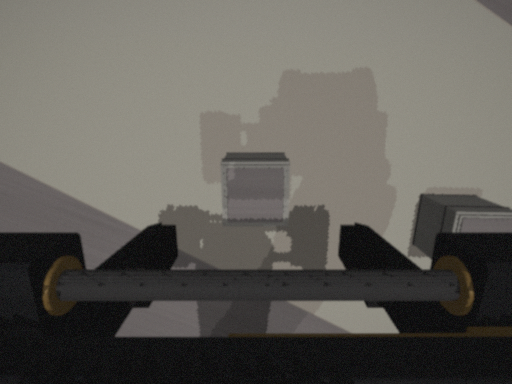

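The middle tin stands square between the fingers, with its lid at about (255,190). I'll grasp it and lift.

move_arm(turn=[[0,0,0],[0,0,0],[0,0,0],[0,0,0],[0,0,0],[0,0,0],[0,0,0],[0,0,0],[0,0,0]], dp=[[0,-0.08,0.5],[0,0,0.8],[0,0,0.8],[0,0,0.8],[0,0,0.8],[0,0,0.8],[0,0,0.5],[0,0,0.35],[0,0,0]], jaw=[-1,-1,-1,-1,-1,-1,-1,-1,-1])

```text
clock: 26.3
tool_pos: [0.4679, -0.0041, 0.0337]
eef_rot: [0.981, 0.193, -0.001, 0.0]
contact_force: [0.1, -0.3, 0.0]
opening: 0.998
```

move_arm(turn=[[0,0,0],[0,0,0],[0,0,0],[0,0,0],[0,0,0],[0,0,0],[0,0,0],[0,0,0]], dp=[[0,0,0],[0,0,0],[0,0,0],[0,0,0],[0,0,0],[0,0,0],[0,0,0],[0,0,0]], jaw=[1,1,1,1,1,1,1,1], newtons=40)

```text
clock: 26.97
tool_pos: [0.4689, -0.0033, 0.0359]
eef_rot: [0.981, 0.193, 0.001, 0.0]
contact_force: [0.2, -0.7, 6.5]
opening: 0.653
```

move_arm(turn=[[0,0,0],[0,0,0],[0,0,0],[0,0,0],[0,0,0],[0,0,0],[0,0,0],[0,0,0],[0,0,0],[0,0,0]], dp=[[0,0,-0.2],[0,0,-0.5],[0,0,-0.7],[0,0,-0.8],[0,0,-0.8],[0,0,-0.8],[0,0,-0.8],[0,0,-0.8],[0,0,-0.8],[0,0,-0.8]], jaw=[1,1,1,1,1,1,1,1,1,1])

```text
clock: 27.8
tool_pos: [0.467, -0.0029, 0.2109]
eef_rot: [0.981, 0.194, -0.001, -0.0]
contact_force: [-0.5, -0.1, -5.0]
opening: 0.657
```

move_arm(turn=[[0,0,0],[0,0,0],[0,0,0],[0,0,0],[0,0,0],[0,0,0],[0,0,0],[0,0,0],[0,0,0],[0,0,0]], dp=[[0,0,-0.6],[0,0,-0.4],[0,0,-0.2],[0,0,0],[0,0,0],[0,0,0],[0,0,0],[0,0,0],[0,0,0],[0,0,0]], jaw=[1,1,1,1,1,1,1,1,1,1])

```text
clock: 28.63
tool_pos: [0.4682, -0.0028, 0.2399]
eef_rot: [0.981, 0.194, -0.0, -0.0]
contact_force: [0.2, -0.4, -4.6]
opening: 0.653
```

```bash
python3 - <<'E'
from plant import r
from h import *
for i in range(6):
    s=r.get_state();print(s["clock"],s["tool_pos"].round(4),s["contact_force"].round(2),s["opening"],s["eef_rot"].round(3));d=r.snapshot("scene")
cv2.imwrite("pics/s11.png",d["frame"])
d=r.snapshot("wrist");cv2.imwrite("pics/w11.png",d["frame"])
E
```

```text
28.6333 [ 0.4682 -0.0028  0.2399] [ 0.18 -0.36 -4.59] 0.6529527415978297 [ 0.981  0.194 -0.    -0.   ]
28.6833 [ 0.4682 -0.0028  0.24  ] [-0.23  0.06 -4.74] 0.6544001050079615 [ 0.981  0.193 -0.    -0.   ]
28.7333 [ 0.4683 -0.0028  0.2401] [ 0.46  0.36 -3.89] 0.6578690838893031 [ 0.981  0.193 -0.     0.   ]
28.7833 [ 0.4683 -0.0028  0.2401] [ 0.82 -0.12 -4.99] 0.6523291390790462 [ 0.981  0.193 -0.     0.   ]
28.8333 [ 0.4683 -0.0028  0.2402] [ 0.36 -0.45 -4.29] 0.6496402785135008 [ 0.981  0.193 -0.     0.   ]
28.8833 [ 0.4683 -0.0028  0.2402] [-0.71  0.79 -4.73] 0.6563785256290389 [ 0.981  0.193 -0.     0.   ]
```

View pics/s11.png

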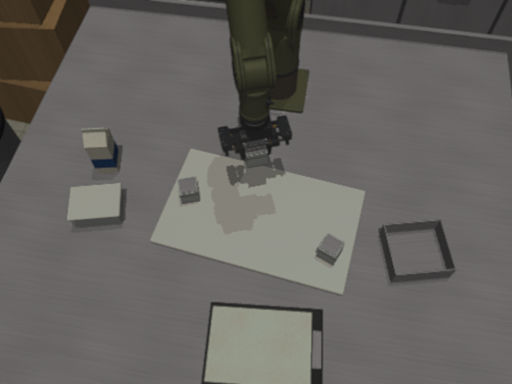

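View pics/w11.png

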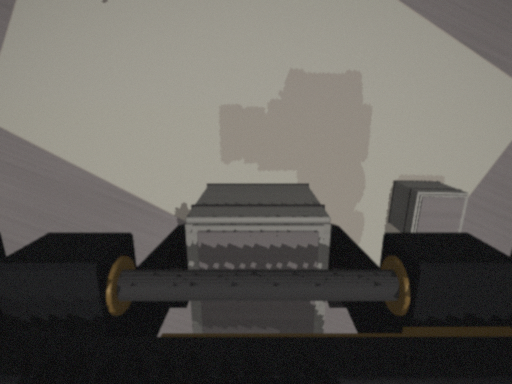

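The scene view shows the middle tin held square at (257,155), with the other two standing at (189,189) and (330,249). The pan, carton and tub haven't moved. In the wrist view the held lid is level and square to the jaws. I'm handing in.

```bash
python3 -c "
from plant import r
print(r.finish_job())"
```

```text
the job is handed in; nothing more can be done
None
```

The middle tin is the heaviest. I handed the job in with the arm still holding it upright, its base about 20 cm above the board, at about 29 s of the 72 s allowed.

| Tin (in the order lifted) | Force felt | Approx. weight |
|---|---|---|
| Left | 2.4 N | 0.25 kg |
| Middle | 4.9 N on the first lift, about 4.5 N on the final lift | 0.46–0.50 kg |
| Right | 1.3 N (noisy) | 0.13 kg |

- **Last checks:** the held tin was steady, with the tool drifting less than 0.5 mm and the jaws at the tin's width. The other two tins stood on the board, and the pan, carton and tub had not moved.
- **Disagreements:** the right tin read a little under the stated 0.17 kg minimum. I put that down to force-sensor noise of up to about ±0.6 N, and it doesn't affect which tin is heaviest. The fixed top and scene cameras differed by about 7 mm on tin positions, so I used wrist-camera measurements for the grasps.

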